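# Lock the lid of the paint storage box

## Task

Lock the lid of the larger storage box, the white one with a grey clip on each of its four sides (not the small one with two clips): flip all four clips down, one after the other, until each lies flat against the side of the box.

Things in the scene. Friction and masses are not known exactly. Their poses are not given: they have to be found in the camera images.
- clip_near (a point): Clip on the larger box's side facing the robot. As with all four, the point is the middle of its hinge line, which stays put; y runs level along the hinge, -z from hinge to free edge, x out of the outer face. Down (locked): z up, x level out from the box. Open: swung outward and up about y, 70 to 100 degrees at the start. Level outward direction: y cross world up.
- clip_far (a point): Clip on the side away from the robot; point and axes as clip_near. Each clip is a plain grey flap 46 mm wide, 34 mm from hinge to free edge, 3 mm thick, with a 4 mm lip along the free edge on the outer face. Stiff hinge: it stays where left, turns under 1 to 2 N near the free edge, and stops hard when straight down.
- clip_left (a point): Clip on the robot's left end; point and axes as clip_near, size as clip_far. The box: white body 105 x 150 mm, 80 mm high with its flat grey lid, fixed to the worktop. Near and far clips are on its 150 mm sides, left and right ones on its 105 mm ends. A loose spanner 8 mm thick lies on the lid.
- clip_right (a point): Clip on the robot's right end; point and axes as clip_near, size as clip_far. All four hinges are 71 mm above the worktop, 5 mm out from the box's side and midway along it. Jars and bottles up to 84 mm high stand off the box's corners, none in front of a clip.

How it is judged:
At the end, for the whole second after the job is handed in: All four clips of the larger box are down, each within about 11 degrees (0.2 rad) of straight down (angle between each of clip_near, clip_far, clip_left, clip_right's own z axis and vertical below 0.2 rad); the robot touches nothing.
It also fails if it takes over 45 s, if anything falls off the work surface, if the arm or the gripper's body presses on something with over 40 N, if the wrist force passes 120 N, or if a joint passes its speed limit or range.

## Robot

A 7-joint arm with a two-finger parallel gripper is mounted at the origin on a cart in front of the work surface, level with it; the furniture and walls round the work are solid. World frame = base frame: x ahead of the robot, y to its left, z up, the work surface at z = 0. Lengths are in m, angles in rad, forces in N, time in s.
With the tool pointing down it reaches from about 0.4 to 0.75 m from the base axis. Payload 19.5 kg.
Tool frame: the origin (TCP) lies on the centre line of the jaws, within the pads' length; the fingertips stand ahead of it and the grasp point (between the pads) lies 5 mm behind it (bot.tips_ahead is the z of the fingertips in the tool frame, in m); z points along the fingers, y is the line along which they close (so a half turn about z gives the same grasp; the last joint's range is limited). The gripper opens to 85 mm and grips with 20 to 120 N. Pads are 22 mm wide; open, the fingers measure 114 mm over their backs; the gripper's body (76 mm by 85 mm) begins 54 mm behind the grasp point. The pads swing forward as they close: fully open they stand 13 mm farther back than shut.
Start: joints at [1.288, 0.707, -0.028, 1.485, 0.022, 0.951, -0.075], TCP at [0.137, -0.558, 0.245] pointing down, gripper open.
Joint ranges: [-2.71, 2.71], [-0.32, 2.16], [-1.57, 1.52], [0, 2.45], [-1.46, 4.6], [0, 2.02], [-2.83, 2.83]. Speed limits (rad/s): [1.89, 1.89, 2.57, 2.57, 3.01, 3.01, 3.01].

## Interface

Orientations are given as a unit quaternion [w, x, y, z].
In Python, from cell import bot gives the robot as it stands.
- The arm moves only by the shell command python3 -m creep 'ROWS' [FORCE]. ROWS is JSON, a list of rows, each an object with "gripper": the finger opening in m, from 0 to 0.0854; "travel": the shift along the tool's x, y, z in m, a list of three; "rotation": the turn, a rotation vector about the tool's x, y, z in degrees, a list of three. In form: [{"gripper": gripper, "travel": [tx, ty, tz], "rotation": [rx, ry, rz]}, ...]. A call has 1 to 12 rows; each row is the pose to reach, as a shift and turn from the pose commanded when the call began, along the tool's axes at that moment; what a row does not reach only later rows make up. A row lasts 1/10 s, in which the tool goes at most 50 mm and 8.59 degrees, less where a joint would pass 70% of its speed; a pose out of reach is approached as far as the arm can. A call with a gripper value outside its range is refused whole. The fingers move at their own pace and stop on an object; FORCE is the grip in N (left out, the last holds). Time passes only in rows, so rows that repeat a pose let the fingers close. It gives the time, the measured TCP pose, the force, the opening and the grip force at its end, in the units of the state.
- bot.sense(): the state, without advancing time (a new reading comes with each control period).
- bot.read_camera(name): name is "side" or "top" or "wrist"; returns (picture, depth): 480x640x3 uint8, red, green, blue; 480x640 float32, m along the optical axis (not along the pixel's ray), 0 where there is no reading.
- bot.camera_info(name): a dict with "fovy" (degrees; the focal length in pixels is half the picture's height over the tangent of half this angle, whatever the lens; pixels are square), "cx", "cy" (the principal point, pixels), "dist" ([k1, k2, p1, p2, k3] as OpenCV has them; the pictures are not rectified), "R" (3x3) and "t" (3): a world point X has camera coordinates R X + t. Camera axes: x right, y down, z forward; pixel columns grow to the right and rows downward; lengths in m; the calibration is good to about 2 mm. A picture is of the moment at which its call begins: read the wrist's pose just before it. camera_info takes no time and is no camera call; for the wrist camera it gives the pose at the moment of the call.
- bot.job_done(): hands the job in; it is judged then, once.
Trained networks look in the newest picture that a camera, given by its name, has taken for a name from the list of things; names that differ only in an ending like _2 or _b are one class to them, and where a whole thing is asked for, a point or a joint stands for the part that bears it (a point fixed in the world has none). Each returns a list of dicts, best first, with "confidence" (0 to 1); they miss things now and then, are a little off and sometimes report something else, mostly with a low value. They report only what shows in the picture. A call takes as long as a camera call.
- bot.boxes_of(camera, label): "extent" ([left, top, right, bottom] in pixels, round what is visible of it).
- bot.masks_of(camera, label): "pixels" (480x640 bool, what is visible of it) and "extent" ([left, top, right, bottom] in pixels, round what is visible of it).
The state is a dict: "t": time; "qpos": joint angles; "qd": joint speeds; "effort": joint torques, N m; "tcp_pos": TCP position; "tool_rot": TCP orientation; "ft_force": force on the tool from outside, world axes, zero at the start; "ft_torque": the same for the moment, N m; "width": finger opening in m; "grip_force": force on a finger pad.
Only numpy, scipy, OpenCV 4.12 (cv2) and the standard library are available. Lean on these libraries where they do the work, as an engineer would, in place of code of your own. Each camera call takes 0.05 s, during which the arm holds its last target. There are 200 camera calls.

## Working session

There is one attempt and no reset: what is moved stays moved. The work goes in short steps, Python scripts to look and compute and a shell command to move; the robot and the scene stay as the last step left them, time stands still between calls to the robot, and variables do not carry over. Pictures are saved under pics/ and viewed, at most 10 in all, crops included, and the job is handed in when it is done.

```bash
mkdir -p pics
cat > h.py <<'E'
import numpy as np, cv2
from cell import bot
def K(i):
    f=240/np.tan(np.radians(i["fovy"])/2); return np.array([[f,0,i["cx"]],[0,f,i["cy"]],[0,0,1.]])
def cloud(name):
    i=bot.camera_info(name); im,d=bot.read_camera(name)
    v,u=np.mgrid[0:480,0:640]
    p=cv2.undistortPoints(np.stack([u,v],-1).reshape(-1,1,2).astype(np.float64),K(i),np.array(i["dist"])).reshape(480,640,2)
    P=np.dstack([p*d[...,None],d]); W=(P-np.array(i["t"]))@np.array(i["R"])
    W[d==0]=np.nan
    return im,W
E
python3 - <<'E'
from h import *
s=bot.sense();print(s["tcp_pos"],s["tool_rot"],bot.tips_ahead,s["t"])
ims=[]
for c in("top","side"):
    im,W=cloud(c);cv2.imwrite(f"pics/{c}.png",im[...,::-1]);np.save(c,W)
    for l in("clip_near","clip_far","clip_left","clip_right"):
        for r in bot.masks_of(c,l)[:2]:
            w=W[r["pixels"]];w=w[~np.isnan(w[:,0])]
            print(c,l,round(r["confidence"],2),np.round(r["extent"]),np.round(np.median(w,0),3) if len(w) else 0, np.round(np.percentile(w,[5,95],axis=0),3).tolist() if len(w) else 0)
E
```

```text
[ 0.13710479 -0.55816034  0.24484518] [-5.41880969e-04  9.92757162e-01  1.20137088e-01 -6.16449627e-05] 0.014 0.0
top clip_near 0.63 [328. 302. 356. 322.] [0.462 0.164 0.074] [[0.446, 0.143, 0.071], [0.478, 0.184, 0.078]]
top clip_far 0.72 [331. 220. 356. 239.] [0.61 0.16 0.07] [[0.593, 0.14, 0.066], [0.625, 0.18, 0.074]]
top clip_left 0.85 [277. 252. 301. 280.] [0.538 0.258 0.075] [[0.518, 0.241, 0.071], [0.559, 0.274, 0.081]]
top clip_right 0.76 [383. 260. 403. 284.] [0.532 0.065 0.071] [[0.512, 0.049, 0.067], [0.553, 0.082, 0.074]]
side clip_near 0.87 [366. 268. 400. 286.] [0.461 0.165 0.072] [[0.444, 0.142, 0.07], [0.479, 0.185, 0.076]]
side clip_far 0.6 [283. 246. 313. 261.] [0.614 0.161 0.068] [[0.597, 0.137, 0.064], [0.627, 0.181, 0.071]]
side clip_left 0.78 [285. 284. 322. 297.] [0.535 0.258 0.074] [[0.516, 0.241, 0.071], [0.557, 0.274, 0.079]]
side clip_right 0.57 [362. 236. 388. 250.] [0.534 0.055 0.068] [[0.513, 0.047, 0.065], [0.554, 0.072, 0.07]]
```

View pics/top.png

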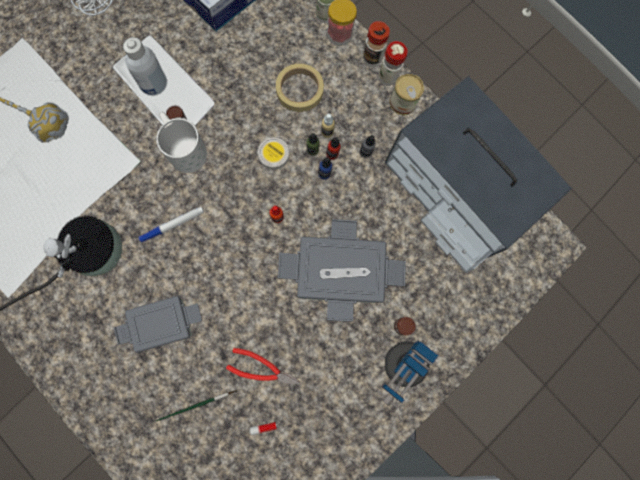

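View pics/side.png

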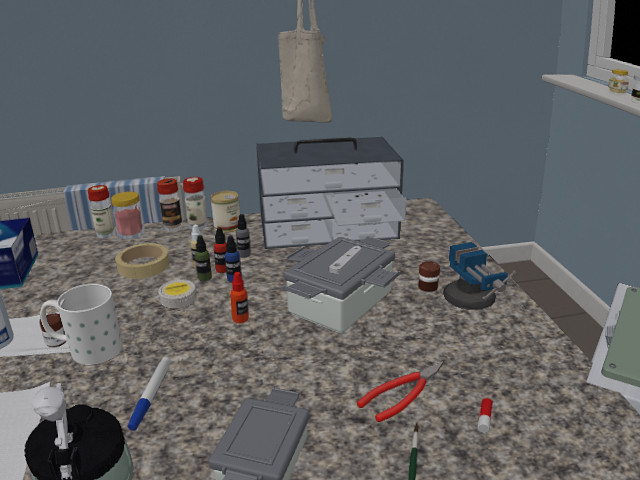

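Both pictures show the larger box: in the top view at (342, 270), with the spanner on the lid, near flap (341, 311), far (343, 229), left (289, 266) and right (394, 272). All four flaps lie roughly level at z ≈ 0.07, as they should. The box centre is about (0.535, 0.161) with yaw near 0. I'll refine that and check what stands in the way.

```bash
python3 - <<'E'
from h import *
W=np.load("top.npy").reshape(-1,3)
# lid
m=(W[:,2]>.074)&(W[:,2]<.084)&(abs(W[:,0]-.535)<.06)&(abs(W[:,1]-.161)<.07)
r=cv2.minAreaRect(W[m][:,:2].astype(np.float32)*1000);print("lid",r)
S=np.load("side.npy").reshape(-1,3)
for n,A in(("top",W),("side",S)):
    for lo,hi in((.035,.10),(.10,.16),(.16,.6)):
        m=(A[:,2]>lo)&(A[:,2]<hi)&(A[:,0]>.2)&(A[:,0]<.76)&(A[:,1]>-.45)&(A[:,1]<.42)
        c=np.unique(np.floor(A[m][:,:2]/.04).astype(int),axis=0)
        d={}
        for a,b in c:d.setdefault(round(a*.04,2),[]).append(round(b*.04,2))
        print(n,lo,d)
E
python3 -m creep '[{"gripper":0,"travel":[0,0,0],"rotation":[0,0,7]},{"gripper":0,"travel":[0,0,0],"rotation":[0,0,13.8]},{"gripper":0,"travel":[0,0,0],"rotation":[0,0,13.8]}]' 60
```

```text
lid ((534.9810180664062, 161.0130615234375), (119.42884826660156, 139.94357299804688), 0.028655370697379112)
top 0.035 {np.float64(0.28): [np.float64(0.04), np.float64(0.08)], np.float64(0.32): [np.float64(0.0), np.float64(0.04), np.float64(0.08)], np.float64(0.36): [np.float64(-0.04), np.float64(0.0), np.float64(0.04)], np.float64(0.4): [np.float64(0.0), np.float64(0.04), np.float64(0.4)], np.float64(0.44): [np.float64(0.0), np.float64(0.04), np.float64(0.08), np.float64(0.12), np.float64(0.16), np.float64(0.4)], np.float64(0.48): [np.float64(0.04), np.float64(0.08), np.float64(0.12), np.float64(0.16), np.float64(0.2), np.float64(0.24)], np.float64(0.52): [np.float64(-0.12), np.float64(-0.08), np.float64(0.04), np.float64(0.08), np.float64(0.12), np.float64(0.16), np.float64(0.2), np.float64(0.24)], np.float64(0.56): [np.float64(-0.12), np.float64(-0.08), np.float64(-0.04), np.float64(0.08), np.float64(0.12), np.float64(0.16), np.float64(0.2), np.float64(0.24)], np.float64(0.6): [np.float64(-0.12), np.float64(-0.08), np.float64(-0.04), np.float64(0.0), np.float64(0.12), np.float64(0
[... 3473 characters left out ...]
np.float64(-0.08)], np.float64(0.6): [np.float64(-0.2), np.float64(-0.16), np.float64(-0.12), np.float64(-0.08), np.float64(-0.04)], np.float64(0.64): [np.float64(-0.24), np.float64(-0.2), np.float64(-0.16), np.float64(-0.12), np.float64(-0.08), np.float64(-0.04)], np.float64(0.68): [np.float64(-0.24), np.float64(-0.2), np.float64(-0.16), np.float64(-0.12), np.float64(-0.08), np.float64(-0.04), np.float64(0.0)], np.float64(0.72): [np.float64(-0.2), np.float64(-0.16), np.float64(-0.12), np.float64(-0.08), np.float64(-0.04), np.float64(0.0), np.float64(0.04)]}
t: 0.8
tcp_pos: [0.1373, -0.5583, 0.2453]
tool_rot: [-0.0, 1.0, -0.001, -0.0]
ft_force: [-0.1, 0.7, -0.1]
width: 0.0438
grip_force: 0.0
```

```bash
python3 -m creep '[{"gripper":0,"travel":[0.243,-0.378,0],"rotation":[0,0,0]},{"gripper":0,"travel":[0.243,-0.378,0],"rotation":[0,0,0]},{"gripper":0,"travel":[0.243,-0.378,0],"rotation":[0,0,0]},{"gripper":0,"travel":[0.243,-0.378,0],"rotation":[0,0,0]},{"gripper":0,"travel":[0.243,-0.378,0],"rotation":[0,0,0]},{"gripper":0,"travel":[0.243,-0.378,0],"rotation":[0,0,0]},{"gripper":0,"travel":[0.243,-0.378,0],"rotation":[0,0,0]},{"gripper":0,"travel":[0.243,-0.378,0],"rotation":[0,0,0]},{"gripper":0,"travel":[0.243,-0.378,0],"rotation":[0,0,0]},{"gripper":0,"travel":[0.243,-0.378,0],"rotation":[0,0,0]}]'
```

```text
t: 1.8
tcp_pos: [0.3833, -0.1747, 0.2452]
tool_rot: [-0.001, 1.0, 0.007, 0.001]
ft_force: [-0.9, -1.3, -0.6]
width: 0.0
grip_force: 0.0
```

```bash
python3 -m creep '[{"gripper":0,"travel":[0.04,-0.10,0],"rotation":[0,0,0]},{"gripper":0,"travel":[0.07,-0.18,0],"rotation":[0,0,0]},{"gripper":0,"travel":[0.07,-0.18,0],"rotation":[0,0,0]},{"gripper":0,"travel":[0.07,-0.18,0],"rotation":[0,0,0]},{"gripper":0,"travel":[0.07,-0.18,0],"rotation":[0,0,0]},{"gripper":0,"travel":[0.11,-0.205,0],"rotation":[0,0,0]},{"gripper":0,"travel":[0.154,-0.23,0],"rotation":[0,0,0]},{"gripper":0,"travel":[0.154,-0.23,0.05],"rotation":[0,0,0]},{"gripper":0,"travel":[0.154,-0.23,0.10],"rotation":[0,0,0]},{"gripper":0,"travel":[0.154,-0.23,0.12],"rotation":[0,0,0]},{"gripper":0,"travel":[0.154,-0.23,0.12],"rotation":[0,0,0]}]'
```

```text
t: 2.9
tcp_pos: [0.533, 0.0492, 0.123]
tool_rot: [0.0, 1.0, 0.001, -0.002]
ft_force: [0.1, 0.5, 0.6]
width: 0.0002
grip_force: 0.0
```

Run:
```python
from h import *
print(bot.tips_ahead)
im,W=cloud("side");np.save("side2",W)
cv2.imwrite("pics/s2.png",cv2.resize(im[140:360,240:480,::-1],(720,660))[:600])
m=(abs(W[...,0]-.533)<.03)&(abs(W[...,1]-.049)<.025)&(W[...,2]>.085)
print(np.percentile(W[m],[0.5,2,50,99],axis=0).round(3))
```

```text
0.014
[[0.503 0.025 0.109]
 [0.503 0.028 0.112]
 [0.521 0.06  0.191]
 [0.562 0.074 0.374]]
```

View pics/s2.png

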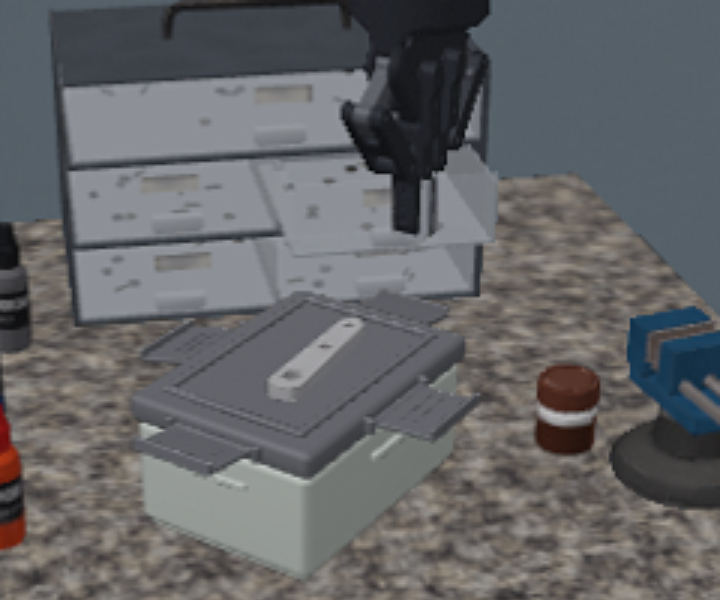

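Run:
```python
from h import *
W=np.load("side2.npy")
for z in np.arange(.105,.21,.008):
    m=(abs(W[...,0]-.533)<.06)&(abs(W[...,1]-.049)<.07)&(abs(W[...,2]-z)<.004)
    if m.sum()>2: print(z.round(3),m.sum(),W[m].min(0).round(3),W[m].max(0).round(3))
```

```text
0.105 9 [ 0.527 -0.02   0.103] [0.592 0.056 0.109]
0.113 49 [0.521 0.042 0.109] [0.546 0.061 0.117]
0.121 75 [0.521 0.042 0.117] [0.541 0.064 0.125]
0.129 66 [0.521 0.041 0.125] [0.541 0.064 0.133]
0.137 75 [0.521 0.043 0.133] [0.546 0.064 0.141]
0.145 59 [0.52  0.039 0.141] [0.54  0.065 0.149]
0.153 76 [0.52  0.018 0.149] [0.546 0.082 0.157]
0.161 149 [0.519 0.009 0.157] [0.546 0.087 0.165]
0.169 125 [0.517 0.005 0.165] [0.545 0.094 0.173]
0.177 181 [ 0.515 -0.003  0.173] [0.545 0.102 0.181]
0.185 183 [ 0.515 -0.01   0.181] [0.545 0.107 0.189]
0.193 221 [ 0.515 -0.01   0.189] [0.545 0.112 0.197]
0.201 236 [ 0.512 -0.01   0.197] [0.547 0.112 0.205]
0.209 195 [0.513 0.014 0.205] [0.542 0.103 0.213]
```

```bash
python3 -m creep '[{"gripper":0,"travel":[-0.040,-0.055,0],"rotation":[0,0,0]},{"gripper":0,"travel":[-0.084,-0.113,0],"rotation":[0,0,0]},{"gripper":0,"travel":[-0.084,-0.113,0],"rotation":[0,0,0]},{"gripper":0,"travel":[-0.084,-0.113,0],"rotation":[0,0,0]},{"gripper":0,"travel":[-0.084,-0.113,0.02],"rotation":[0,0,0]},{"gripper":0,"travel":[-0.084,-0.113,0.035],"rotation":[0,0,0]},{"gripper":0,"travel":[-0.084,-0.113,0.045],"rotation":[0,0,0]},{"gripper":0,"travel":[-0.084,-0.113,0.055],"rotation":[0,0,0]},{"gripper":0,"travel":[-0.084,-0.113,0.065],"rotation":[0,0,0]},{"gripper":0,"travel":[-0.084,-0.113,0.072],"rotation":[0,0,0]},{"gripper":0,"travel":[-0.084,-0.113,0.072],"rotation":[0,0,0]},{"gripper":0,"travel":[-0.084,-0.113,0.072],"rotation":[0,0,0]}]'
```

```text
t: 4.15
tcp_pos: [0.45, 0.1625, 0.0534]
tool_rot: [-0.0, 1.0, 0.0, -0.0]
ft_force: [0.3, 0.5, -0.4]
width: 0.0002
grip_force: 0.0
```

```bash
python3 -m creep '[{"gripper":0,"travel":[0.003,0,0],"rotation":[0,0,0]},{"gripper":0,"travel":[0.006,0,0],"rotation":[0,0,0]},{"gripper":0,"travel":[0.008,0,0],"rotation":[0,0,0]},{"gripper":0,"travel":[0.008,0,0],"rotation":[0,0,0]}]'; python3 -m creep '[{"gripper":0,"travel":[0.002,0,0],"rotation":[0,0,0]},{"gripper":0,"travel":[0.002,0,0],"rotation":[0,0,0]}]';python3 -m creep '[{"gripper":0,"travel":[0.002,0,0],"rotation":[0,0,0]},{"gripper":0,"travel":[0.002,0,0],"rotation":[0,0,0]}]'
```

```text
t: 4.55
tcp_pos: [0.4585, 0.1626, 0.0534]
tool_rot: [-0.0, 1.0, -0.0, 0.0]
ft_force: [-0.4, -0.7, 0.2]
width: 0.0003
grip_force: 0.1
t: 4.75
tcp_pos: [0.4603, 0.1626, 0.0533]
tool_rot: [-0.0, 1.0, -0.0, 0.0]
ft_force: [-0.1, -0.5, -0.1]
width: -0.0
grip_force: 0.2
t: 4.95
tcp_pos: [0.4624, 0.1626, 0.0533]
tool_rot: [-0.0, 1.0, -0.0, 0.0]
ft_force: [-0.4, -0.5, 1.0]
width: 0.0
grip_force: 0.2
```

```bash
for i in 1; do :; done; python3 -m creep '[{"gripper":0,"travel":[0.002,0,0],"rotation":[0,0,0]},{"gripper":0,"travel":[0.002,0,0],"rotation":[0,0,0]}]';python3 -m creep '[{"gripper":0,"travel":[0.002,0,0],"rotation":[0,0,0]},{"gripper":0,"travel":[0.002,0,0],"rotation":[0,0,0]}]'
python3 - <<'E'
from h import *
im,W=cloud("side")
cv2.imwrite("pics/s3.png",cv2.resize(im[140:340,240:480,::-1],(720,600)))
E
```

```text
t: 5.15
tcp_pos: [0.4643, 0.1626, 0.0533]
tool_rot: [-0.0, 1.0, -0.0, -0.0]
ft_force: [-0.8, 1.1, -0.0]
width: 0.0
grip_force: 0.4
t: 5.35
tcp_pos: [0.4649, 0.1626, 0.0532]
tool_rot: [0.0, 1.0, 0.0, -0.002]
ft_force: [-8.1, 0.5, 3.2]
width: -0.0002
grip_force: 4.3
```

View pics/s3.png

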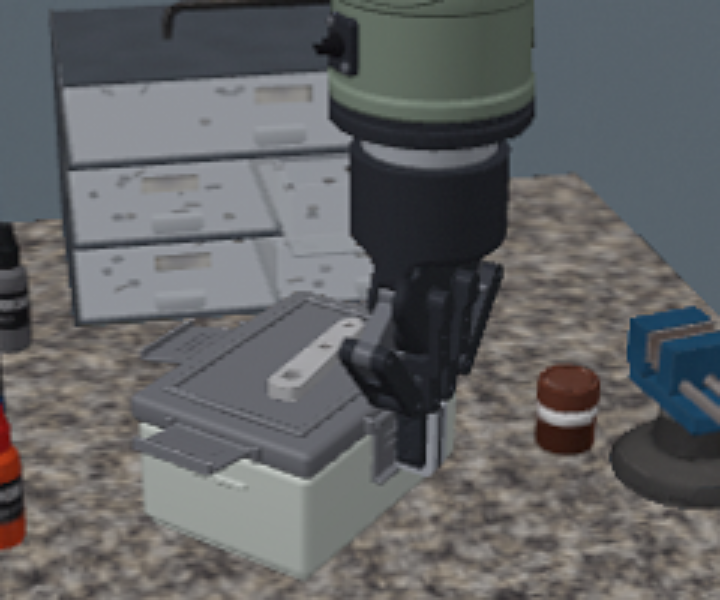

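The near clip is flat against the box: at crop pixel (400, 445) it hangs vertical behind the fingertip, and an 8 N stop was felt. Next is the far clip.

```bash
python3 -m creep '[{"gripper":0,"travel":[-0.010,0,0],"rotation":[0,0,0]},{"gripper":0,"travel":[-0.015,0,-0.035],"rotation":[0,0,0]},{"gripper":0,"travel":[-0.015,0,-0.075],"rotation":[0,0,0]},{"gripper":0,"travel":[0.03,0.001,-0.075],"rotation":[0,0,0]},{"gripper":0,"travel":[0.075,0.002,-0.075],"rotation":[0,0,0]},{"gripper":0,"travel":[0.12,0.002,-0.075],"rotation":[0,0,0]},{"gripper":0,"travel":[0.154,0.002,-0.075],"rotation":[0,0,0]},{"gripper":0,"travel":[0.154,0.002,-0.075],"rotation":[0,0,0]},{"gripper":0,"travel":[0.154,0.002,-0.075],"rotation":[0,0,0]}]'; python3 -m creep '[{"gripper":0,"travel":[0,0,0.02],"rotation":[0,0,0]},{"gripper":0,"travel":[0,0,0.035],"rotation":[0,0,0]},{"gripper":0,"travel":[0,0,0.045],"rotation":[0,0,0]},{"gripper":0,"travel":[0,0,0.055],"rotation":[0,0,0]},{"gripper":0,"travel":[0,0,0.065],"rotation":[0,0,0]},{"gripper":0,"travel":[0,0,0.075],"rotation":[0,0,0]},{"gripper":0,"travel":[0,0,0.075],"rotation":[0,0,0]},{"gripper":0,"travel":[-0.004,0,0.075],"rotation":[0,0,0]},{"gripper":0,"travel":[-0.008,0,0.075],"rotation":[0,0,0]},{"gripper":0,"travel":[-0.012,0,0.075],"rotation":[0,0,0]},{"gripper":0,"travel":[-0.012,0,0.075],"rotation":[0,0,0]}]';python3 -m creep '[{"gripper":0,"travel":[-0.002,0,0],"rotation":[0,0,0]},{"gripper":0,"travel":[-0.002,0,0],"rotation":[0,0,0]}]'
```

```text
t: 6.3
tcp_pos: [0.62, 0.1603, 0.1278]
tool_rot: [0.0, 1.0, -0.0, -0.0]
ft_force: [-0.3, -0.2, -0.1]
width: 0.0001
grip_force: 0.0
t: 7.4
tcp_pos: [0.6078, 0.1607, 0.0536]
tool_rot: [-0.0, 1.0, 0.0, 0.0]
ft_force: [-0.5, 0.2, 0.5]
width: 0.0001
grip_force: 0.0
t: 7.6
tcp_pos: [0.6067, 0.1606, 0.0538]
tool_rot: [-0.0, 1.0, -0.0, 0.001]
ft_force: [3.7, -0.7, 5.6]
width: -0.0003
grip_force: 6.6
```

```bash
python3 -m creep '[{"gripper":0,"travel":[-0.001,0,0],"rotation":[0,0,0]},{"gripper":0,"travel":[-0.001,0,0],"rotation":[0,0,0]}]';python3 -m creep '[{"gripper":0,"travel":[0.010,0,0],"rotation":[0,0,0]},{"gripper":0,"travel":[0.015,0,-0.035],"rotation":[0,0,0]},{"gripper":0,"travel":[0.015,0,-0.075],"rotation":[0,0,0]},{"gripper":0,"travel":[0.015,0,-0.1],"rotation":[0,0,0]},{"gripper":0,"travel":[0.015,0,-0.1],"rotation":[0,0,0]}]'; python3 -c "
from h import *
print(bot.sense()['qpos'])"
```

```text
t: 7.8
tcp_pos: [0.6065, 0.1607, 0.0539]
tool_rot: [-0.0, 1.0, -0.0, 0.002]
ft_force: [8.7, 0.2, 2.1]
width: 0.0001
grip_force: 8.9
t: 8.3
tcp_pos: [0.6213, 0.1608, 0.1567]
tool_rot: [-0.001, 1.0, -0.0, 0.002]
ft_force: [-0.4, 0.0, -0.6]
width: 0.0001
grip_force: 0.0
[-0.39135362  0.92408223  0.20271635  1.33058611 -0.20631356  0.90280324
 -1.7108289 ]
```

```bash
python3 -m creep '[{"gripper":0,"travel":[-0.02,-0.03,0],"rotation":[0,0,-8]},{"gripper":0,"travel":[-0.04,-0.05,0],"rotation":[0,0,-16]},{"gripper":0,"travel":[-0.06,-0.07,0],"rotation":[0,0,-24]},{"gripper":0,"travel":[-0.084,-0.107,0],"rotation":[0,0,-32]},{"gripper":0,"travel":[-0.084,-0.107,0],"rotation":[0,0,-40]},{"gripper":0,"travel":[-0.084,-0.107,0],"rotation":[0,0,-48]},{"gripper":0,"travel":[-0.084,-0.107,0],"rotation":[0,0,-56]},{"gripper":0,"travel":[-0.084,-0.107,0],"rotation":[0,0,-64]},{"gripper":0,"travel":[-0.084,-0.107,0],"rotation":[0,0,-72]},{"gripper":0,"travel":[-0.084,-0.107,0],"rotation":[0,0,-80]},{"gripper":0,"travel":[-0.084,-0.107,0],"rotation":[0,0,-88]},{"gripper":0,"travel":[-0.084,-0.107,0],"rotation":[0,0,-90]}]';python3 -m creep '[{"gripper":0,"travel":[0,0,0],"rotation":[0,0,0]},{"gripper":0,"travel":[0,0,0],"rotation":[0,0,0]}]'; python3 -c "
from h import *
print(bot.sense()['qpos'])"
```

```text
t: 9.5
tcp_pos: [0.5359, 0.2673, 0.1527]
tool_rot: [-0.0, 0.706, 0.708, -0.0]
ft_force: [0.4, 0.8, -0.1]
width: 0.0
grip_force: 0.0
t: 9.7
tcp_pos: [0.536, 0.2676, 0.1531]
tool_rot: [-0.0, 0.708, 0.706, -0.0]
ft_force: [-0.1, 0.7, 0.5]
width: -0.0001
grip_force: 0.0
[-0.40978838  0.86172457 -0.22038634  1.49762535  0.23127494  0.80826532
 -0.71925223]
```

```bash
python3 -m creep '[{"gripper":0,"travel":[0,0,0.03],"rotation":[0,0,0]},{"gripper":0,"travel":[0,0,0.05],"rotation":[0,0,0]},{"gripper":0,"travel":[0,0,0.06],"rotation":[0,0,0]},{"gripper":0,"travel":[0,0,0.07],"rotation":[0,0,0]},{"gripper":0,"travel":[0,0,0.08],"rotation":[0,0,0]},{"gripper":0,"travel":[0,0,0.09],"rotation":[0,0,0]},{"gripper":0,"travel":[0,0,0.10],"rotation":[0,0,0]},{"gripper":0,"travel":[0,0,0.10],"rotation":[0,0,0]},{"gripper":0,"travel":[-0.004,0,0.10],"rotation":[0,0,0]},{"gripper":0,"travel":[-0.008,0,0.10],"rotation":[0,0,0]},{"gripper":0,"travel":[-0.012,0,0.10],"rotation":[0,0,0]},{"gripper":0,"travel":[-0.012,0,0.10],"rotation":[0,0,0]}]';python3 -m creep '[{"gripper":0,"travel":[-0.002,0,0],"rotation":[0,0,0]},{"gripper":0,"travel":[-0.002,0,0],"rotation":[0,0,0]}]'
```

```text
t: 10.9
tcp_pos: [0.5364, 0.2549, 0.0536]
tool_rot: [0.0, 0.707, 0.707, 0.0]
ft_force: [-0.1, 0.0, 0.7]
width: 0.0003
grip_force: 0.0
t: 11.1
tcp_pos: [0.5363, 0.2541, 0.0538]
tool_rot: [-0.0, 0.707, 0.707, 0.001]
ft_force: [-0.9, 1.9, 4.7]
width: -0.0001
grip_force: 6.8
```

```bash
python3 -m creep '[{"gripper":0,"travel":[-0.0015,0,0],"rotation":[0,0,0]},{"gripper":0,"travel":[-0.0015,0,0],"rotation":[0,0,0]}]';python3 -m creep '[{"gripper":0,"travel":[0.010,0,0],"rotation":[0,0,0]},{"gripper":0,"travel":[0.015,0,-0.035],"rotation":[0,0,0]},{"gripper":0,"travel":[0.015,0,-0.075],"rotation":[0,0,0]},{"gripper":0,"travel":[-0.03,0,-0.085],"rotation":[0,0,0]},{"gripper":0,"travel":[-0.075,0,-0.085],"rotation":[0,0,0]},{"gripper":0,"travel":[-0.12,0,-0.085],"rotation":[0,0,0]},{"gripper":0,"travel":[-0.165,0,-0.085],"rotation":[0,0,0]},{"gripper":0,"travel":[-0.2005,0,-0.085],"rotation":[0,0,0]},{"gripper":0,"travel":[-0.2005,0,-0.085],"rotation":[0,0,0]},{"gripper":0,"travel":[-0.2005,0,-0.085],"rotation":[0,0,0]},{"gripper":0,"travel":[-0.2005,0,-0.085],"rotation":[0,0,0]}]'
```

```text
t: 11.3
tcp_pos: [0.5363, 0.254, 0.0538]
tool_rot: [-0.001, 0.707, 0.707, 0.002]
ft_force: [-0.1, 9.8, 2.6]
width: 0.0001
grip_force: 9.7
t: 12.4
tcp_pos: [0.5362, 0.0526, 0.1384]
tool_rot: [-0.0, 0.707, 0.707, 0.0]
ft_force: [-0.7, 0.3, -0.9]
width: 0.0
grip_force: 0.0
```

```bash
python3 -m creep '[{"gripper":0,"travel":[0,0,0.03],"rotation":[0,0,0]},{"gripper":0,"travel":[0,0,0.045],"rotation":[0,0,0]},{"gripper":0,"travel":[0,0,0.055],"rotation":[0,0,0]},{"gripper":0,"travel":[0,0,0.065],"rotation":[0,0,0]},{"gripper":0,"travel":[0,0,0.075],"rotation":[0,0,0]},{"gripper":0,"travel":[0,0,0.085],"rotation":[0,0,0]},{"gripper":0,"travel":[0,0,0.085],"rotation":[0,0,0]},{"gripper":0,"travel":[0.004,0,0.085],"rotation":[0,0,0]},{"gripper":0,"travel":[0.008,0,0.085],"rotation":[0,0,0]},{"gripper":0,"travel":[0.012,0,0.085],"rotation":[0,0,0]},{"gripper":0,"travel":[0.012,0,0.085],"rotation":[0,0,0]}]';python3 -m creep '[{"gripper":0,"travel":[0.002,0,0],"rotation":[0,0,0]},{"gripper":0,"travel":[0.002,0,0],"rotation":[0,0,0]}]'
```

```text
t: 13.5
tcp_pos: [0.5363, 0.0645, 0.0536]
tool_rot: [-0.0, 0.707, 0.707, 0.0]
ft_force: [-0.1, -0.1, 0.0]
width: -0.0
grip_force: 0.0
t: 13.7
tcp_pos: [0.5362, 0.0658, 0.0534]
tool_rot: [-0.0, 0.707, 0.707, 0.0]
ft_force: [0.4, -0.7, -0.1]
width: 0.0
grip_force: 0.2
```

```bash
python3 -m creep '[{"gripper":0,"travel":[0.0015,0,0],"rotation":[0,0,0]},{"gripper":0,"travel":[0.0015,0,0],"rotation":[0,0,0]}]';python3 -m creep '[{"gripper":0,"travel":[0.0015,0,0],"rotation":[0,0,0]},{"gripper":0,"travel":[0.0015,0,0],"rotation":[0,0,0]}]'
```

```text
t: 13.9
tcp_pos: [0.5362, 0.0669, 0.0534]
tool_rot: [0.0, 0.707, 0.707, -0.0]
ft_force: [0.6, -1.2, 0.7]
width: -0.0002
grip_force: 1.1
t: 14.1
tcp_pos: [0.5362, 0.0673, 0.0533]
tool_rot: [0.001, 0.707, 0.707, -0.001]
ft_force: [0.4, -8.8, 1.9]
width: 0.0002
grip_force: 3.8
```

Hard stop felt. I'll back off, rise and check.

```bash
python3 -m creep '[{"gripper":0,"travel":[-0.010,0,0],"rotation":[0,0,0]},{"gripper":0,"travel":[-0.015,0,-0.035],"rotation":[0,0,0]},{"gripper":0,"travel":[-0.015,0,-0.075],"rotation":[0,0,0]},{"gripper":0,"travel":[-0.03,-0.06,-0.11],"rotation":[0,0,0]},{"gripper":0,"travel":[-0.04,-0.10,-0.15],"rotation":[0,0,0]},{"gripper":0,"travel":[-0.05,-0.12,-0.17],"rotation":[0,0,0]},{"gripper":0,"travel":[-0.05,-0.12,-0.17],"rotation":[0,0,0]},{"gripper":0,"travel":[-0.05,-0.12,-0.17],"rotation":[0,0,0]}]'
python3 - <<'E'
from h import *
im,W=cloud("top"); im2,_=cloud("side")
a=cv2.resize(im[190:350,240:440,::-1],(400,320));b=cv2.resize(im2[210:350,250:425,::-1],(400,320))
cv2.imwrite("pics/f.png",np.hstack([a,b]))
for n,x,y in(("near",.46,.163),("far",.61,.16),("left",.536,.257),("right",.536,.061)):
    for rad in (.016,):
        m=(abs(W[...,0]-x)<rad)&(abs(W[...,1]-y)<rad)&(W[...,2]>.02); d=W[m]
        print(n,len(d),np.percentile(d,[2,98],axis=0).round(3).tolist() if len(d) else "")
E
```

```text
t: 14.9
tcp_pos: [0.4163, 0.0181, 0.2242]
tool_rot: [0.001, 0.707, 0.707, 0.001]
ft_force: [0.0, -0.8, 0.9]
width: -0.0001
grip_force: 0.0
near 46 [[0.473, 0.148, 0.037], [0.476, 0.177, 0.073]]
far 22 [[0.594, 0.145, 0.039], [0.603, 0.175, 0.075]]
left 106 [[0.521, 0.241, 0.04], [0.551, 0.252, 0.076]]
right 0
```

View pics/f.png

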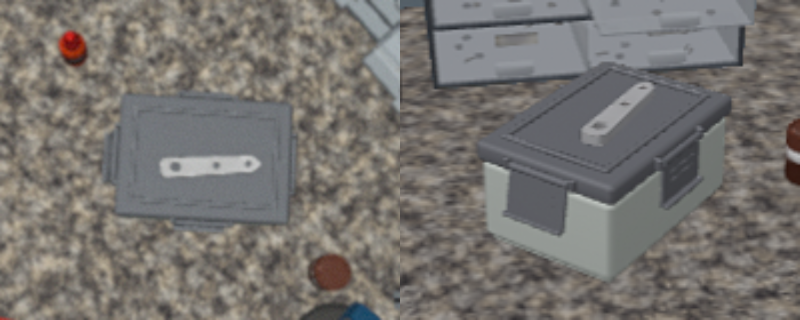

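The picture shows all four clips folded down: near and left hang flat in the side crop, and no flaps stick out in the top crop. The contact stops also agree: left–right minus near–far is 45.0 mm, which matches 150 − 105. Handing in.

```bash
python3 -c "
from cell import bot
print(bot.job_done())"
```

```text
the job is handed in; nothing more can be done
None
```

All four clips on the larger box are flipped down, each pressed to its hard stop with about 9 N; the arm is clear of everything, and I handed the job in at about 15 s, with no verdict returned.

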